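# Square a culture plate into the fence of a heated stage

## Robot

A 6-joint arm with a two-finger parallel gripper is mounted at the origin on the work surface. World frame = base frame: x ahead of the robot, y to its left, z up, the work surface at z = 0. Lengths are in m, angles in rad, forces in N, time in s.
With the tool pointing down it reaches from about 0.325 to 0.875 m from the base axis. Payload 4.4 kg.
Tool frame: the origin (TCP) lies at the very end of the fingers, on their centre line; the grasp point (between the pads) lies 19 mm behind it (env.tcp_to_grasp is the distance from the TCP to the grasp point, in m); z points along the fingers, y is the line along which they close (so a half turn about z gives the same grasp; the last joint's range is limited). The gripper opens to 85 mm and grips with 20 to 120 N. Pads are 22 mm wide; open, the fingers measure 114 mm over their backs; the gripper's body (76 mm by 85 mm) begins 54 mm behind the grasp point. The pads swing forward as they close: fully open they stand 13 mm farther back than shut.
Start: joints at [0.963, 0.207, 1.542, -0, 1.393, -0.15], TCP at [0.254, 0.516, 0.231] pointing down, gripper open.
Joint ranges: [-2.73, 2.73], [-0.86, 2.22], [0.23, 2.46], [-1.11, 4.25], [0.08, 2.63], [-2.82, 2.82]. Speed limits (rad/s): [2.79, 2.79, 3.14, 3.14, 3.14, 3.14].

## Interface

Orientations are given as a rotation vector (axis times angle).
In Python, from cell import env gives the robot as it stands. The module is installed in compiled form; this text tells all that it offers.
- The arm moves only by the shell command python3 -m handwheel 'ROWS' [FORCE]. ROWS is JSON, a list of rows, each a list of 5 numbers: the finger opening in mm, from 0 to 85.4, then the shift along the tool's x, y, z in mm, then the turn about the tool's z in rad. In form: [[hand, tx, ty, tz, twist], ...]. A call has 1 to 10 rows; each row shifts and turns the commanded pose from where the row before left it, along the tool's axes as they then stand; what a row does not reach is not made up. A row lasts 1/8 s, in which the tool goes at most 62.5 mm and 10.7 degrees, less where a joint would pass 70% of its speed; a pose out of reach is approached as far as the arm can. A call with a gripper value outside its range is refused whole. The fingers move at their own pace and stop on an object; FORCE is the grip in N (left out, the last holds). Time passes only in rows, so rows that do not move let the fingers close. It gives the time, the measured TCP pose, the force, the opening and the grip force at its end, in the units of the state.
- env.sense(): the state, without advancing time (a new reading comes with each control period).
- env.capture(name): name is "side" or "top" or "wrist"; returns a dict with "img" (480x640x3 uint8, red, green, blue), "mtx" (3x3 intrinsics, pixels), "dist" ([k1, k2, p1, p2, k3] as OpenCV has them; the pictures are not rectified), "cam_to_world" (4x4, takes a point from camera to world coordinates). Camera axes: x right, y up, looking along -z (the intrinsics and any distortion apply to the point x, -y, -z); pixel columns grow to the right and rows downward; lengths in m; the calibration is good to about 2 mm. A picture is of the moment at which its call begins. There is no depth.
- env.sign_off(): hands the job in; it is judged then, once.
The state is a dict: "t": time; "joint_pos": joint angles; "qvel": joint speeds; "tau": joint torques, N m; "tcp_pos": TCP position; "tcp_rot": TCP orientation; "contact_force": force on the tool from outside, world axes, zero at the start; "torque": the same for the moment, N m; "gripper_width": finger opening in m; "gripper_force": force on a finger pad.
Only numpy, scipy, OpenCV 4.12 (cv2) and the standard library are available. Lean on these libraries where they do the work, as an engineer would, in place of code of your own. Each camera call takes 0.05 s, during which the arm holds its last target. There are 200 camera calls.

## Task

Pick up the upright hand pusher from the three-compartment tray and, with its foot only, gently slide the six-well plate along the heated stage until it lies square in the L-shaped fence, its far long side and its left short side both flush against the rails. Then stand the pusher back, upright, in the tray compartment it came from, without dropping it. Keep your fingers off the plate, keep the plate flat, and leave the jars and the other things where they are.

Things in the scene. Friction and masses are not known exactly. Their poses are not given: they have to be found in the camera images.
- pusher: Hand pusher standing upright, 107 mm tall, about 220 g. Grey block foot at the bottom: 30 mm along its x, 70 mm along its y, 24 mm high, with four flat sides that may all push. From the middle of the foot rises a square steel handle 20 x 20 mm (faces square to its x and y) from 24 mm to 101 mm, capped with a black 22 x 22 x 6 mm cap. Origin: centre of the foot's underside, z up. It starts standing in one of the tray's compartments; which one varies.
- plate: White lidded six-well culture plate, a flat box 85.5 mm along its x, 127.5 mm along its y, 20 mm high, about 140 g (0.7 to 1.4 times that), loose on the stage. Origin: centre of its underside, z up. At the start its x axis is within 0.3 rad of the fence's x axis (it has to go in that way round) and its nearest corner is about 9 to 55 mm short of each rail.
- stage: Low heated stage fixed to the table: grey rim 270 mm along its x, 320 mm along its y, with a flat black deck 250 x 300 mm at 15 mm height on which the plate slides. Origin: centre of its underside. Its x points away from the robot, y to the robot's left (turned by up to 0.2 rad).
- fence_corner (a point): Inner corner of the L-shaped aluminium fence, at deck height (15 mm above the table), with the axes of the stage; it is at (100, 120) mm in the stage's x, y. The far rail's inner face is the plane x = 0 here and runs 188 mm from the corner to -y; the left rail's inner face is the plane y = 0 and runs 150 mm from the corner to -x. Both rails stand 12 mm above the deck, are 12 mm thick and rigid. The plate belongs in the quadrant x < 0, y < 0.
- plate_left_far (a point): Corner of the plate's underside at its +x, +y (42.75, 63.75 mm from its centre): it goes into the fence's corner.
- plate_right_far (a point): Corner of the plate's underside at its +x, -y: it goes against the far rail.
- plate_left_near (a point): Corner of the plate's underside at its -x, +y: it goes against the left rail.
- tray: White open tray fixed to the table, 285 mm along its x, 100 mm along its y, 30 mm high; walls and floor 5 mm thick; two dividers as high as the walls split it along x into three compartments about 88 mm (x) by 90 mm (y), with centres at -93, 0 and +93 mm along its x. Origin: centre of its underside. One holds the pusher, the other two a jar each.
- jar_a: Amber jar 54 mm in diameter, 55 mm tall, standing in a tray compartment; to be left alone. Origin: centre of its underside.
- jar_b: White jar with a grey cap, 48 mm in diameter, 58 mm tall, standing in a tray compartment; to be left alone. Origin: centre of its underside.
- dishes: Stack of three culture dishes, 94 mm in diameter, 44 mm tall; to be left alone. Origin: centre of its underside.
- tip_box: Grey box with white lid, 87 x 122 mm, 70 mm tall; to be left alone. Origin: centre of its underside.
- flask: Bottle 72 mm in diameter, 120 mm tall; to be left alone. Origin: centre of its underside.
- beaker: Open glass cup 80 mm in diameter, 90 mm tall; to be left alone. Origin: centre of its underside.
- slide_box: Cardboard box 76 x 105 mm, 32 mm tall; to be left alone. Origin: centre of its underside.

How it is judged:
By the outcome, as a careful person would: the job done as asked, in the order asked, and still so for the second after the job is handed in, with the robot touching nothing.
It also fails if it takes over 67 s, if anything falls off the work surface, if the arm or the gripper's body presses on something with over 40 N, if the wrist force passes 120 N, or if a joint passes its speed limit or range.

## Working session

There is one attempt and no reset: what is moved stays moved. The work goes in short steps, Python scripts to look and compute and a shell command to move; the robot and the scene stay as the last step left them, time stands still between calls to the robot, and variables do not carry over. Pictures are saved under pics/ and viewed, at most 11 in all, crops included, and the job is handed in when it is done.

```bash
mkdir -p pics; python3 - <<'E'
from cell import env
import cv2,numpy as np
s=env.sense(); print(s)
for n in("top","side"):
    c=env.capture(n); cv2.imwrite(f"pics/{n}0.png",c["img"][:,:,::-1]); np.savez(f"{n}0.npz",**c)
    print(n,c["mtx"],c["dist"],c["cam_to_world"])
E
```

```text
{'t': 0.0, 'joint_pos': array([ 9.62544862e-01,  2.07425656e-01,  1.54297785e+00, -1.37763241e-05,
        1.39350332e+00, -1.50478242e-01]), 'qvel': array([-1.18821361e-03,  7.69922123e-04,  1.20254412e-03, -2.45000834e-04,
       -5.87418283e-05, -1.15419818e-03]), 'tau': array([-7.69326543e-04, -3.83032858e+01, -2.91595066e+01, -3.88571198e-04,
        1.05431778e-02, -4.28969713e-06]), 'tcp_pos': array([0.25368074, 0.51515788, 0.23011123]), 'tcp_rot': array([-0.71261062, -3.05883543,  0.00338361]), 'contact_force': array([-1.18875662, -0.0776107 , -0.18757906]), 'torque': array([ 0.00378981, -0.02575479,  0.03753769]), 'gripper_force': 0.0, 'gripper_width': 0.08559500173776885}
top [[491.80904951   0.         324.20990886]
 [  0.         491.80904951 240.70903035]
 [  0.           0.           1.        ]] [-0.09562366  0.          0.          0.          0.        ] [[ 0.00554799  0.99176751 -0.1279313   0.37228648]
 [-0.99986321  0.00749514  0.01474389 -0.01507948]
 [ 0.01558138  0.127832    0.99167343  1.35728306]
 [ 0.          0.          0.          1.        ]]
side [[611.19062848   0.         316.62600117]
 [  0.         611.19062848 235.45968586]
 [  0.           0.           1.        ]] [-0.08853484  0.          0.          0.          0.        ] [[ 0.70818845  0.42718621 -0.56212192 -0.3514116 ]
 [-0.70597344  0.43794227 -0.55660405 -0.90962386]
 [ 0.00840338  0.79102371  0.61172778  1.01523434]
 [ 0.          0.          0.          1.        ]]
```

View pics/top0.png

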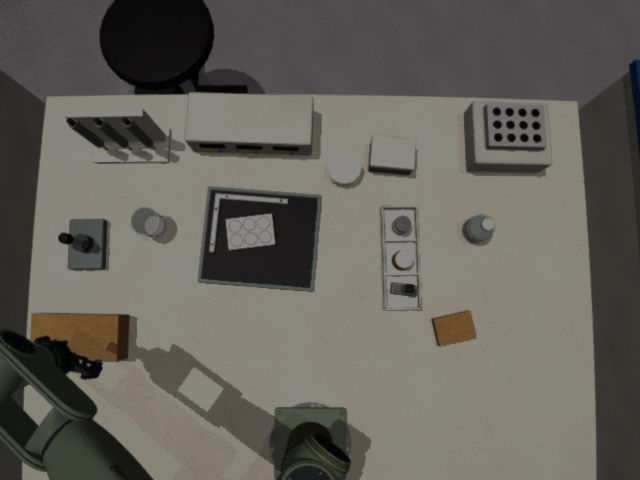

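View pics/side0.png

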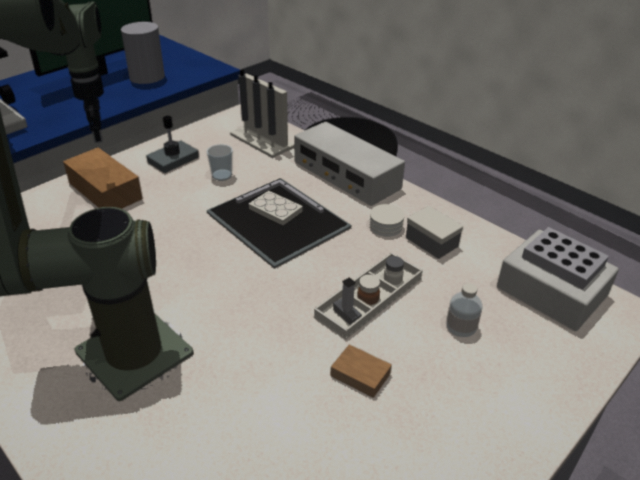

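The top view shows the pusher in the nearest tray compartment (~403,290), the plate at ~(250,231), the fence corner at ~(215,198) and the tray at x 382–420, y 207–310. Next I measure them.

```bash
cat > h.py <<'E'
import cv2,numpy as np
from cell import env
def cast(c,px,z):
    px=np.asarray(px,float).reshape(-1,1,2)
    u=cv2.undistortPoints(px,c["mtx"],c["dist"])[:,0]
    d=np.c_[u[:,0],-u[:,1],-np.ones(len(u))]@c["cam_to_world"][:3,:3].T
    o=c["cam_to_world"][:3,3]
    return (o+d*((z-o[2])/d[:,2])[:,None])[:,:2]
def proj(c,P):
    M=np.linalg.inv(c["cam_to_world"]);p=np.atleast_2d(P)@M[:3,:3].T+M[:3,3]
    p=p*[1,-1,-1]
    return cv2.projectPoints(p,np.zeros(3),np.zeros(3),c["mtx"],c["dist"])[0][:,0]
def rect(pts): # world pts -> centre, sizes, long-axis angle
    (c,s,a)=cv2.minAreaRect((np.asarray(pts)*1000).astype(np.float32))
    b=cv2.boxPoints((c,s,a))/1000
    e=b[1]-b[0];f=b[2]-b[1]
    l=e if np.hypot(*e)>np.hypot(*f) else f
    return np.array(c)/1000,sorted(s),np.arctan(l[1]/l[0]) if abs(l[0])>1e-9 else np.pi/2,b
E
python3 - <<'E'
from h import *
c=dict(np.load("top0.npz"));im=c["img"];g=im.max(2)
print(g[231,195:330:3]);print(g[180:300:3,262]); 
a=cv2.resize(im[180:300,195:335],None,fx=5.7,fy=5.0,interpolation=2)
b=im[200:320,370:435]
cv2.imwrite("pics/crop1.png",np.hstack([cv2.resize(im[180:300,195:330],(540,480),interpolation=2),cv2.resize(b,(260,480),interpolation=2)])[:,:,::-1])
s=dict(np.load("side0.npz"))["img"]
cv2.imwrite("pics/crop2.png",cv2.resize(s[250:340,305:430],(750,540),interpolation=2)[:,:,::-1])
E
```

```text
[138 139 137  90  32  43 138  67  29  30  32 137 117 129 122 136 138 132
 125 134 139 138 122 130 123 135 117  26  27  29  28  28  28  28  28  28
  27  26  26  26  61  90 139 138 139]
[138 137 138 134  80  30 135  94  27  25  29  35 122 137 137 138 117 121
 139 138 138 131  59  29  31  28  31  33  31  31  32  31  30  31  31  86
 128 138 137 139]
```

View pics/crop1.png

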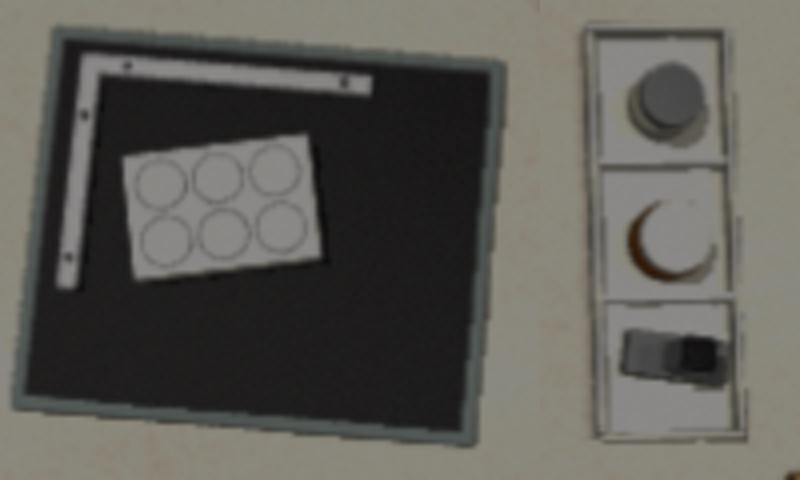

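View pics/crop2.png

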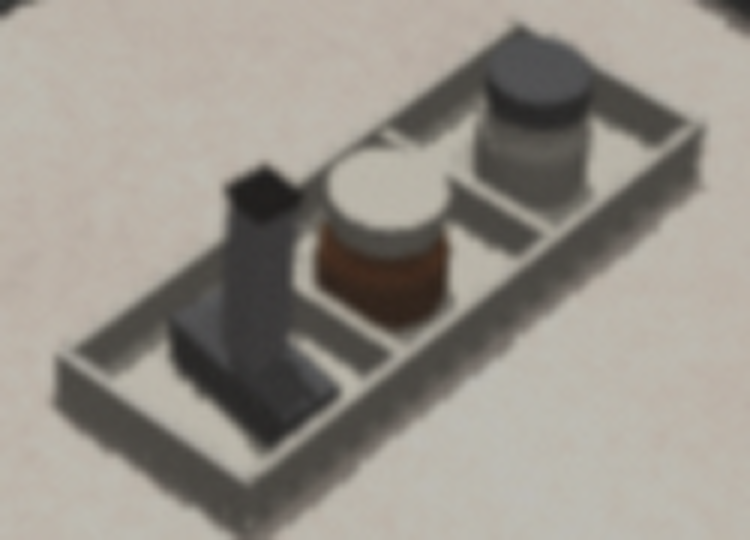

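The crops show the pusher standing with its foot's long axis nearly along world y, the plate rotated about 0.15 rad the opposite way to the stage, and the jars in the two far compartments. Now for the numbers.

```bash
cat > m.py <<'E'
from h import *
def big(mask,roi,n=1):
    x0,y0,x1,y1=roi;m=np.zeros(mask.shape,np.uint8);m[y0:y1,x0:x1]=mask[y0:y1,x0:x1]
    cs,_=cv2.findContours(m,cv2.RETR_EXTERNAL,cv2.CHAIN_APPROX_NONE)
    return sorted(cs,key=cv2.contourArea)[::-1][:n]
K=8
def up(c): # upsampled grey image; pixel = (u+.5)/K-.5
    return cv2.resize(c["img"],None,fx=K,fy=K,interpolation=cv2.INTER_CUBIC)
def find(c,mask,roi,z,n=1):
    r=[v*K for v in roi]
    return [rect(cast(c,(k[:,0]+.5)/K-.5,z)) for k in big(mask,r,n)]
def stage_plate(c,proi=(222,205,300,255)):
    g=up(c).max(2)
    d=big((g<110).astype(np.uint8),[v*K for v in(190,178,335,300)])[0]
    S=rect(cast(c,(d[:,0]+.5)/K-.5,0.015))
    w=find(c,(g>78).astype(np.uint8),proi,0.035)[0]
    return S,w
E
python3 - <<'E'
from m import *
c=dict(np.load("top0.npz"));u=up(c);g=u.max(2)
S,P=stage_plate(c);np.set_printoptions(precision=4,suppress=True)
print("stage",S);print("plate",P)
white=find(c,(g>78).astype(np.uint8),(205,188,300,262),0.027,2)
print("fence",[r[:3] for r in white])
print("cap",find(c,(g<40).astype(np.uint8),(385,275,425,302),0.112))
print("dark",find(c,(g<95).astype(np.uint8),(387,278,418,302),0.029))
print("foot left end grey vals",g[290*K,385*K:422*K:K])
hsv=cv2.cvtColor(u,cv2.COLOR_RGB2HSV)
# fence inner lines on z=.027 via pts
ok=[]
for u0 in range(235,285,5):
    col=g[188*K:210*K,u0*K].astype(int); e=np.where((col[:-1]>=80)&(col[1:]<80))[0][-1]; ok.append((u0,188+(e+.5)/K))
far=cast(c,ok,.027)
ok=[]
for v0 in range(210,248,4):
    row=g[v0*K,203*K:222*K].astype(int); e=np.where((row[:-1]>=80)&(row[1:]<80))[0][-1]; ok.append((203+(e+.5)/K,v0))
lef=cast(c,ok,.027)
f=np.polyfit(far[:,1],far[:,0],1);l=np.polyfit(lef[:,0],lef[:,1],1)
print("far yaw",-np.arctan(f[0]),"res",np.std(far[:,0]-np.polyval(f,far[:,1])),"left yaw",np.arctan(l[0]))
x=(f[1]+f[0]*l[1])/(1-f[0]*l[0]);y=l[0]*x+l[1];print("corner",x,y)
# tray outline, top rim z=.03
t=cv2.cvtColor(u,cv2.COLOR_RGB2GRAY)
side=dict(np.load("side0.npz"));us=up(side);gs=us.max(2)
print("cap side",find(side,(gs<45).astype(np.uint8),(338,275,360,290),0.112))
E
```

```text
stage (array([0.5514, 0.1418]), [272.43450927734375, 322.9345397949219], np.float32(1.4971234), array([[ 0.4037, -0.0092],
       [ 0.6754, -0.0292],
       [ 0.6991,  0.2928],
       [ 0.4274,  0.3129]], dtype=float32))
plate (array([0.5674, 0.1677]), [87.5782699584961, 128.94268798828125], np.float32(-1.4421219), array([[0.5157, 0.226 ],
       [0.5323, 0.0981],
       [0.6191, 0.1094],
       [0.6026, 0.2372]], dtype=float32))
fence [(array([0.5686, 0.1688]), [88.1081771850586, 129.7228240966797], np.float32(-1.4421221)), (array([0.5867, 0.1738]), [164.14649963378906, 201.9661407470703], np.float32(1.4967303))]
cap [(array([ 0.4121, -0.2474]), [22.218294143676758, 30.332260131835938], np.float32(1.5427907), array([[ 0.4006, -0.2622],
       [ 0.4228, -0.2628],
       [ 0.4237, -0.2325],
       [ 0.4014, -0.2319]], dtype=float32))]
dark [(array([ 0.4189, -0.2499]), [52.61982727050781, 76.64070892333984], np.float32(1.5554237), array([[ 0.392 , -0.2878],
       [ 0.4446, -0.2886],
       [ 0.4458, -0.212 ],
       [ 0.3932, -0.2112]], dtype=float32))]
foot left end grey vals [113 104 106 131 131  97  65  69  79  76  72  70  70  71  71  66  55  48
  47  45  34  22  19  21  22  20  21  20  18  29  43  54  66  67  97 121
 125]
far yaw -0.07111144435305741 res 0.00021494054287700732 left yaw -0.07474777911248186
corner 0.6594046473860361 0.25430072652491265
cap side [(array([ 0.409 , -0.2568]), [21.6461181640625, 22.045564651489258], np.float32(-0.06739474), array([[ 0.3973, -0.2668],
       [ 0.4193, -0.2683],
       [ 0.4208, -0.2467],
       [ 0.3988, -0.2452]], dtype=float32))]
```

```bash
cat > go.py <<'E'
import sys,numpy as np
from cell import env
from scipy.spatial.transform import Rotation as R
# target x y z(m) pusher-yaw: tool y axis world angle = yaw+90deg. twist first, then shift
def go(x,y,z,yaw):
    s=env.sense();M=R.from_rotvec(s["tcp_rot"]).as_matrix()
    a=np.arctan2(M[1,1],M[0,1]);tw=-((yaw+np.pi/2-a+np.pi/2)%np.pi-np.pi/2)
    M2=M@R.from_rotvec([0,0,tw]).as_matrix()
    d=M2.T@(np.array([x,y,z])-s["tcp_pos"])*1000
    print("twist %.3f shift %s  tilt %.4f j %s t %.2f"%(tw,d.round(1),M[2,2],s["joint_pos"].round(2),s["t"]))
if __name__=="__main__": go(*map(float,sys.argv[1:]))
E
python3 go.py .4105 -.254 .23 -.06
```

```text
twist -0.398 shift [-202.6 -758.4    1.4]  tilt -1.0000 j [ 0.96  0.21  1.54 -0.    1.39 -0.15] t 0.10
```

```bash
python3 -m handwheel '[[85,0,0,0,-0.133],[85,0,0,0,-0.133],[85,0,0,0,-0.132],[85,-14.5,-54,0,0],[85,-14.5,-54,0,0],[85,-14.5,-54,0,0],[85,-14.5,-54,0,0],[85,-14.5,-54,0,0],[85,-14.5,-54,0,0],[85,-14.5,-54,0,0]]' 60
python3 -m handwheel '[[85,-14.5,-54,0,0],[85,-14.5,-54,0,0],[85,-14.5,-54,0,0],[85,-14.5,-54,0,0],[85,-14.5,-54,0,0],[85,0,0,0,0],[85,0,0,0,0]]'
python3 go.py .4105 -.254 .23 -.06
python3 - <<'E'
from m import *
c=env.capture("wrist");np.savez("w1.npz",**c);cv2.imwrite("pics/w1.png",c["img"][:,:,::-1])
c=env.capture("side");np.savez("side1.npz",**c)
E
```

```text
t: 1.35
tcp_pos: [0.3326, 0.1307, 0.2311]
tcp_rot: [0.093, 3.14, -0.0]
contact_force: [1.0, 0.0, 0.5]
gripper_width: 0.085
gripper_force: 0.0
t: 2.22
tcp_pos: [0.3885, -0.141, 0.2307]
tcp_rot: [-0.095, -3.139, -0.002]
contact_force: [-0.7, -0.2, -0.0]
gripper_width: 0.0848
gripper_force: 0.0
twist -0.001 shift [ -28.7 -111.5    0.5]  tilt -1.0000 j [-0.56 -0.15  1.91  0.    1.38 -2.07] t 2.23
```

View pics/w1.png

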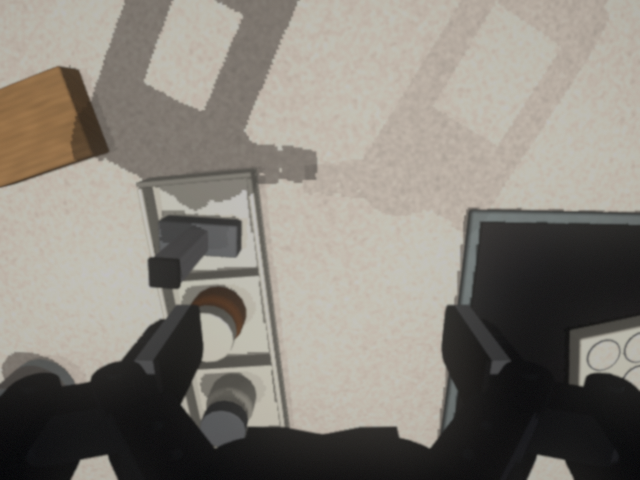

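The wrist view shows the cap at ~(166,272) and the foot's top at ~(160–242, 216–256). I'll cast these.

```bash
python3 - <<'E'
from m import *
np.set_printoptions(precision=4,suppress=True)
c=dict(np.load("w1.npz"));g=up(c).max(2)
print(g[272*K,140*K:200*K:3*K], g[235*K,200*K:250*K:3*K])
for t in(40,48,55):
    r=find(c,(g<t).astype(np.uint8),(140,250,200,300),.112)[0];print("cap",t,*r[:3])
# foot far right edge corners (238,219),(242,256): 
print("foot corners",cast(c,[(162,216),(241,218),(242,256)],.029))
print("tray rim corners",cast(c,[(138,184),(255,170)],.03))
E
```

```text
[193 192 192 100  49  48  48  46  47  46  45  46  44  43  70  75  76  98
 111 105] [ 67  70  76  93  96  96  96  97  96 102 105 106  92  60 141 188 191]
cap 40 [ 0.4063 -0.2402] [0.0857502743601799, 0.18032434582710266] -0.16150787
cap 48 [ 0.4128 -0.2495] [19.070785522460938, 20.93134117126465] -0.08122962
cap 55 [ 0.4126 -0.2502] [21.14842987060547, 21.91889190673828] -0.13047467
foot corners [[ 0.3911 -0.2798]
 [ 0.3972 -0.2114]
 [ 0.4314 -0.2144]]
tray rim corners [[ 0.362  -0.2957]
 [ 0.357  -0.195 ]]
```

```bash
python3 go.py .4117 -.2515 .23 -.085
python3 -m handwheel '[[85,-14,-36,0,0.025],[85,-13,-36,0,0],[85,-4,-37,0,0],[85,0,0,0,0],[85,0,0,0,0]]'
python3 go.py .4117 -.2515 .057 -.085
```

```text
twist 0.027 shift [ -32.4 -109.     0.8]  tilt -1.0000 j [-0.56 -0.15  1.91  0.    1.38 -2.07] t 2.33
t: 2.95
tcp_pos: [0.4117, -0.2508, 0.231]
tcp_rot: [-0.131, -3.138, -0.002]
contact_force: [-0.8, 0.7, -0.4]
gripper_width: 0.0851
gripper_force: 0.0
twist 0.002 shift [ -0.2  -0.9 174. ]  tilt -1.0000 j [-0.73  0.01  1.76  0.    1.37 -2.21] t 2.95
```

```bash
python3 -m handwheel '[[85,0,0,40,0],[85,0,0,40,0],[85,0,0,40,0],[85,0,0,30,0],[85,0,-1,24,0],[85,0,0,0,0],[85,0,0,0,0]]'
python3 go.py .4117 -.2515 .057 -.085
```

```text
t: 3.82
tcp_pos: [0.4124, -0.253, 0.0583]
tcp_rot: [0.131, 3.138, -0.001]
contact_force: [0.7, -0.0, 0.0]
gripper_width: 0.0848
gripper_force: 0.0
twist 0.002 shift [0.8 1.4 1.3]  tilt -1.0000 j [-0.73  0.24  1.91  0.    0.99 -2.22] t 3.83
```

```bash
python3 -m handwheel '[[40,0,0,0,0],[30,0,0,0,0],[22,0,0,0,0],[15,0,0,0,0],[10,0,0,0,0],[5,0,0,0,0],[5,0,0,0,0],[5,0,0,0,0]]' 60
python3 - <<'E'
from m import *
print(env.sense()["joint_pos"])
c=env.capture("wrist");s=env.capture("side");np.savez("w2.npz",**c);np.savez("s2.npz",**s)
cv2.imwrite("pics/g.png",np.vstack([cv2.resize(c["img"],(400,300)),cv2.resize(s["img"][230:350,300:460],(400,300))])[:,:,::-1])
E
```

```text
t: 4.82
tcp_pos: [0.4114, -0.2532, 0.0571]
tcp_rot: [-0.133, -3.138, -0.001]
contact_force: [-0.4, 0.4, -1.4]
gripper_width: 0.0194
gripper_force: 53.9
[-7.31189883e-01  2.40212621e-01  1.90790988e+00 -8.39251021e-05
  9.94122721e-01 -2.21714189e+00]
```

View pics/g.png

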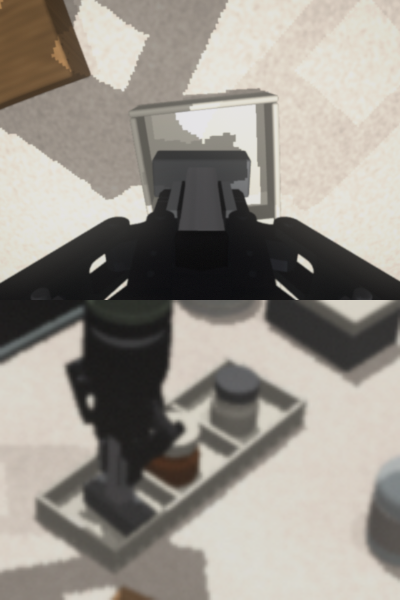

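The handle is held (19.4 mm, 54 N) with the foot square and centred between the fingers. Next I lift and carry it to the near side of the plate.

```bash
cat >> go.py <<'E'
E
cat > gf.py <<'E'
import sys,numpy as np
from go import go
from cell import env
C=np.array([.6597,.2542]);th=-.0735
A=np.array([[np.cos(th),-np.sin(th)],[np.sin(th),np.cos(th)]])
def main(x,y,z):  # fence frame mm, TCP z mm
    s=env.sense();print("now fence",(A.T@(s["tcp_pos"][:2]-C)*1000).round(1),"z",s["tcp_pos"][2].round(4),"F fence",(A.T@s["contact_force"][:2]).round(1),"grip",s["gripper_width"].round(4))
    w=C+A@np.array([x,y])/1000;go(w[0],w[1],z/1000,th)
if __name__=="__main__": main(*map(float,sys.argv[1:]))
E
python3 -m handwheel '[[5,0,0,-10,0],[5,0,0,-20,0],[5,0,0,-25,0],[5,0,0,-20,0],[5,0,0,0,0]]'
python3 gf.py -172 -90 130
```

```text
t: 5.55
tcp_pos: [0.4131, -0.2548, 0.1346]
tcp_rot: [0.133, 3.134, -0.006]
contact_force: [0.3, -0.2, -2.6]
gripper_width: 0.0196
gripper_force: 53.9Traceback (most recent call last):
  File "gf.py", line 9, in <module>
    if __name__=="__main__": main(*map(float,sys.argv[1:]))
                             ~~~~^^^^^^^^^^^^^^^^^^^^^^^^^^
  File "gf.py", line 7, in main
    s=env.sense();print("now fence",(A.T@(s["tcp_pos"][:2]-C)*1000).round(1),"z",s["tcp_pos"][2].round(4),"F fence",(A.T@s["contact_force"][:2]).round(1),"grip",s["gripper_width"].round(4))
                                                                                                                                                                 ^^^^^^^^^^^^^^^^^^^^^^^^
AttributeError: 'float' object has no attribute 'round'
```

```bash
sed -i 's/s\["gripper_width"\].round(4)/round(s["gripper_width"],4)/' gf.py; python3 gf.py -172 -90 130
```

```text
now fence [-208.5 -525.7] z 0.1346 F fence [ 0.3 -0.2] grip 0.0196
twist -0.011 shift [-36.5 435.7   3.3]  tilt -1.0000 j [-0.73  0.12  1.86 -0.    1.16 -2.22] t 5.55
```

```bash
python3 -m handwheel '[[5,-3,20,0,-0.011],[5,-4,40,0,0],[5,-4,48,0,0],[5,-4,48,0,0],[5,-4,48,0,0],[5,-4,48,0,0],[5,-4,48,0,0],[5,-4,48,0,0],[5,-3,40,0,0],[5,-2,28,0,0]]'
python3 -m handwheel '[[5,0,20,0,0],[5,0,0,0,0],[5,0,0,0,0]]'
python3 gf.py -172 -90 70
python3 - <<'E'
from m import *
np.set_printoptions(precision=4,suppress=True)
c=env.capture("top");np.savez("t3.npz",**c);print(stage_plate(c)[1])
E
```

```text
t: 6.8
tcp_pos: [0.4777, 0.1605, 0.1312]
tcp_rot: [-0.113, -3.138, 0.0]
contact_force: [1.1, -0.2, -1.8]
gripper_width: 0.0192
gripper_force: 54.2
t: 7.18
tcp_pos: [0.4792, 0.1782, 0.1315]
tcp_rot: [-0.116, -3.138, 0.001]
contact_force: [-0.2, 0.4, -1.8]
gripper_width: 0.0192
gripper_force: 54.2
now fence [-174.4  -89.1] z 0.1315 F fence [-0.3  0.3] grip 0.0192
twist -0.000 shift [-2.5 -0.8 61.5]  tilt -1.0000 j [ 0.19  0.18  1.79 -0.    1.17 -1.31] t 7.17
(array([0.5698, 0.1492]), [87.96247863769531, 92.23686218261719], np.float32(-1.4407846), array([[0.5202, 0.1893],
       [0.5322, 0.0978],
       [0.6194, 0.1092],
       [0.6074, 0.2007]], dtype=float32))
```

```bash
python3 -m handwheel '[[5,0,0,20,0],[5,0,0,20,0],[5,0,0,14,0],[5,0,0,7,0],[5,0,0,0,0],[5,-5,0,0,0],[5,-5,0,0,0],[5,-4,0,0,0],[5,0,0,0,0]]'
python3 gf.py -137 -90 70
python3 -m handwheel '[[5,-3,0,0,0],[5,-4,0,0,0],[5,-4,0,0,0],[5,-4,0,0,0],[5,-4,0,0,0],[5,-4,0,0,0],[5,0,0,0,0]]'
python3 gf.py -137 -90 70
python3 - <<'E'
from h import *
c=env.capture("top");cv2.imwrite("pics/p1.png",cv2.resize(c["img"][180:300,195:335],(700,600),interpolation=2)[:,:,::-1])
E
```

```text
t: 8.35
tcp_pos: [0.4945, 0.1777, 0.0716]
tcp_rot: [0.116, 3.139, 0.0]
contact_force: [-0.3, 0.1, -2.6]
gripper_width: 0.0194
gripper_force: 54.3
now fence [-159.1  -88.4] z 0.0716 F fence [-0.3  0.1] grip 0.0194
twist -0.000 shift [-22.1  -1.6   1.6]  tilt -1.0000 j [ 0.18  0.29  1.8  -0.    1.05 -1.32] t 8.35
t: 9.22
tcp_pos: [0.5175, 0.1758, 0.0714]
tcp_rot: [0.116, 3.138, -0.0]
contact_force: [0.1, 0.9, -2.5]
gripper_width: 0.0195
gripper_force: 54.2
now fence [-136.   -88.6] z 0.0714 F fence [0.1 0.9] grip 0.0195
twist -0.000 shift [ 1.  -1.4  1.4]  tilt -1.0000 j [ 0.17  0.33  1.75 -0.    1.06 -1.33] t 9.22
```

View pics/p1.png

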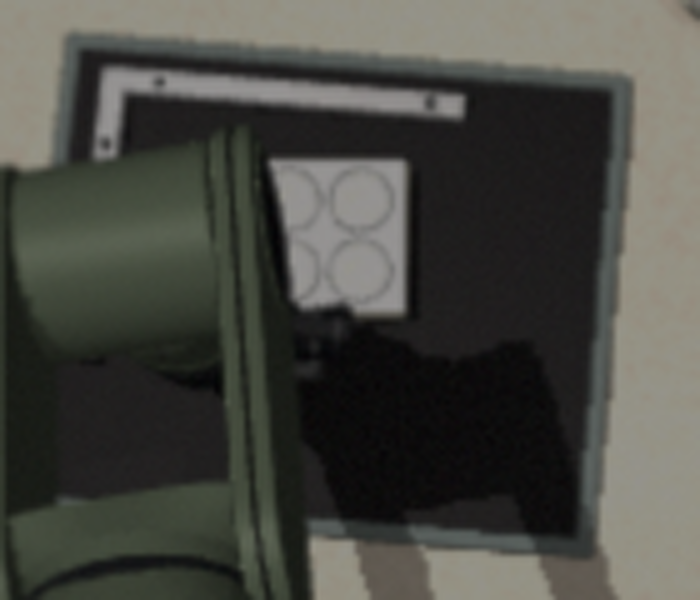

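The plate is rotating the right way, its right end now at ~(410,160–315) in the crop. I'll go on.

```bash
python3 -m handwheel '[[5,-3,0,0,0],[5,-4,0,0,0],[5,-4,0,0,0],[5,-4,0,0,0],[5,-4,0,0,0],[5,-4,0,0,0],[5,-3,0,0,0],[5,-2,0,0,0],[5,0,0,0,0]]'
python3 gf.py -100.5 -90 70
python3 - <<'E'
from h import *
c=env.capture("side");np.savez("s4.npz",**c);p=cv2.resize(c["img"][170:270,200:360],(800,500),interpolation=2);cv2.imwrite("pics/p2.png",p[:,:,::-1])
E
```

```text
t: 10.4
tcp_pos: [0.5451, 0.1739, 0.0713]
tcp_rot: [0.116, 3.139, 0.0]
contact_force: [0.4, 0.7, -1.9]
gripper_width: 0.0197
gripper_force: 54.3
now fence [-108.4  -88.5] z 0.0713 F fence [0.3 0.7] grip 0.0197
twist -0.000 shift [-7.9 -1.5  1.3]  tilt -1.0000 j [ 0.16  0.38  1.68 -0.    1.08 -1.34] t 10.40
```

View pics/p2.png

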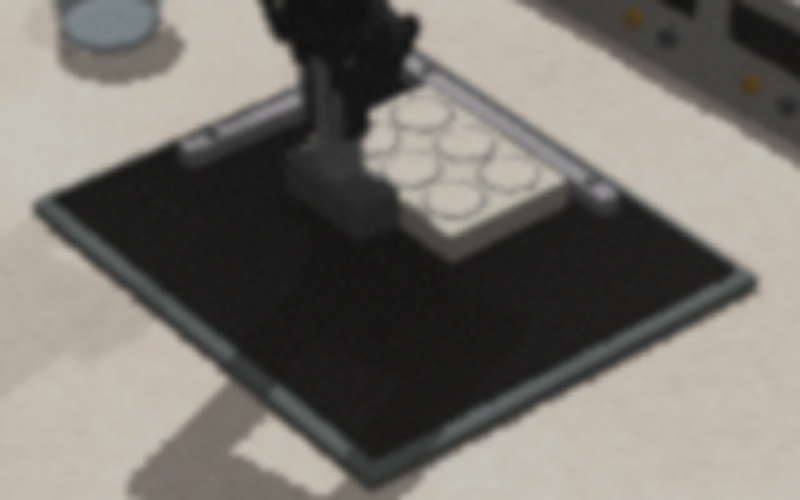

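The foot lies flat on the plate's near side, and the plate is parallel to the far rail with a small gap. Now I ease it in, watching the force.

```bash
python3 -m handwheel '[[5,-1.5,0,0,0],[5,-1.5,0,0,0],[5,-1.5,0,0,0],[5,-1,0,0,0],[5,-1,0,0,0],[5,0,0,0,0]]'; python3 gf.py -100.5 -90 70
python3 -m handwheel '[[5,-1,0,0,0],[5,0,0,0,0]]'; python3 gf.py -100.5 -90 70
```

```text
t: 11.2
tcp_pos: [0.5515, 0.1734, 0.0713]
tcp_rot: [0.116, 3.139, 0.0]
contact_force: [-0.6, 0.2, -2.2]
gripper_width: 0.0191
gripper_force: 54.3
now fence [-102.   -88.5] z 0.0713 F fence [-0.6  0.2] grip 0.0191
twist -0.000 shift [-1.5 -1.5  1.3]  tilt -1.0000 j [ 0.16  0.39  1.66 -0.    1.09 -1.34] t 11.20
t: 11.45
tcp_pos: [0.5524, 0.1733, 0.0713]
tcp_rot: [0.116, 3.139, 0.0]
contact_force: [-0.7, -0.3, -3.2]
gripper_width: 0.0189
gripper_force: 54.3
now fence [-101.1  -88.5] z 0.0713 F fence [-0.6 -0.4] grip 0.0189
twist -0.000 shift [-0.6 -1.5  1.3]  tilt -1.0000 j [ 0.15  0.39  1.66 -0.    1.09 -1.34] t 11.45
```

```bash
for i in 1; do python3 -m handwheel '[[5,-1,0,0,0],[5,0,0,0,0]]'; python3 gf.py -100.5 -90 70; done
python3 -m handwheel '[[5,-1,0,0,0],[5,0,0,0,0]]'; python3 gf.py -100.5 -90 70
```

```text
t: 11.7
tcp_pos: [0.5531, 0.1733, 0.0712]
tcp_rot: [-0.116, -3.139, -0.0]
contact_force: [-2.1, 0.5, -0.7]
gripper_width: 0.0195
gripper_force: 54.3
now fence [-100.3  -88.5] z 0.0712 F fence [-2.1  0.3] grip 0.0195
twist -0.000 shift [ 0.2 -1.5  1.2]  tilt -1.0000 j [ 0.15  0.39  1.66  0.    1.09 -1.34] t 11.70
t: 11.95
tcp_pos: [0.5533, 0.1733, 0.0712]
tcp_rot: [-0.116, -3.137, 0.0]
contact_force: [-4.9, 0.7, 1.5]
gripper_width: 0.0197
gripper_force: 54.5
now fence [-100.2  -88.5] z 0.0712 F fence [-5.   0.3] grip 0.0197
twist -0.000 shift [ 0.3 -1.5  1.2]  tilt -1.0000 j [ 0.15  0.4   1.66  0.    1.09 -1.34] t 11.95
```

```bash
python3 -m handwheel '[[5,2,0,0,0],[5,8,0,0,0],[5,10,0,0,0],[5,4,0,-15,0],[5,0,0,-25,0],[5,0,0,-20,0],[5,0,-30,0,0],[5,0,-40,0,0],[5,0,-40,0,0],[5,0,-30,0,0]]'; python3 gf.py -46 -225 130
```

```text
t: 13.2
tcp_pos: [0.5203, 0.0339, 0.1328]
tcp_rot: [0.117, 3.137, -0.001]
contact_force: [-0.0, -0.2, -2.5]
gripper_width: 0.0193
gripper_force: 54.3
now fence [-122.8 -230. ] z 0.1328 F fence [ 0.  -0.2] grip 0.0193
twist -0.001 shift [-76.8   5.    3. ]  tilt -1.0000 j [-0.1   0.2   1.77 -0.    1.17 -1.6 ] t 13.20
```

```bash
python3 -m handwheel '[[5,-20,2,0,0],[5,-30,1,0,0],[5,-20,0,0,0],[5,-7,0,0,0],[5,0,0,0,0],[5,0,0,0,0]]'; python3 gf.py -46 -225 70
cat > mp.py <<'E'
from m import *
from gf import C,A
import sys
c=env.capture("top");np.savez("tl.npz",**c)
r=find(c,(up(c).max(2)>78).astype(np.uint8),(205,188,300,262),.035)
g=up(c).max(2)
cv2.imwrite(sys.argv[1],cv2.resize(c["img"][180:300,195:335],(700,600),interpolation=2)[:,:,::-1])
E
python3 mp.py pics/p3.png
```

```text
t: 13.95
tcp_pos: [0.596, 0.0329, 0.1313]
tcp_rot: [-0.116, -3.138, 0.0]
contact_force: [0.0, -1.0, -3.3]
gripper_width: 0.0195
gripper_force: 54.4
now fence [ -47.3 -225.4] z 0.1313 F fence [ 0.1 -1. ] grip 0.0195
twist -0.000 shift [-1.4  0.4 61.3]  tilt -1.0000 j [-0.09  0.35  1.58 -0.    1.21 -1.59] t 13.95
```

View pics/p3.png

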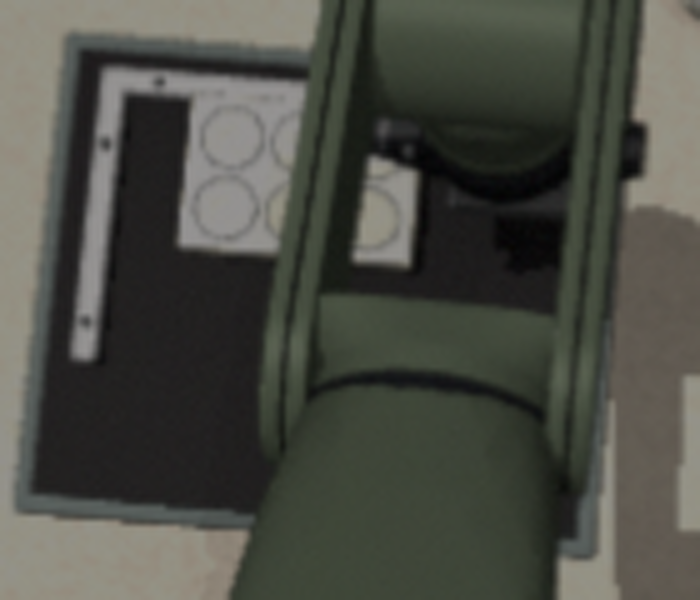

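The plate is now flush along the far rail, and its left edge at ~(185,170) is about 35 mm from the left rail. I'll lower the foot on the right and slide the plate along +y.

```bash
python3 -m handwheel '[[5,0,0,20,0],[5,0,0,20,0],[5,0,0,14,0],[5,0,0,7,0],[5,0,0,0,0],[5,0,4,0,0],[5,0,5,0,0],[5,0,5,0,0],[5,0,5,0,0],[5,0,0,0,0]]'; python3 gf.py -46 -162.5 70
python3 -m handwheel '[[5,0,3,0,0],[5,0,4,0,0],[5,0,4,0,0],[5,0,4,0,0],[5,0,4,0,0],[5,0,4,0,0],[5,0,4,0,0],[5,0,3,0,0],[5,0,0,0,0]]'; python3 gf.py -46 -162.5 70
```

```text
t: 15.25
tcp_pos: [0.5983, 0.0522, 0.0703]
tcp_rot: [0.115, 3.139, 0.0]
contact_force: [0.6, -0.3, -2.5]
gripper_width: 0.0192
gripper_force: 54.5
now fence [ -46.4 -206. ] z 0.0703 F fence [ 0.6 -0.3] grip 0.0192
twist 0.000 shift [-0.4 43.5  0.3]  tilt -1.0000 j [-0.06  0.43  1.61  0.    1.1  -1.55] t 15.25
t: 16.38
tcp_pos: [0.6005, 0.0822, 0.0703]
tcp_rot: [0.116, 3.139, 0.001]
contact_force: [0.2, -1.5, -2.4]
gripper_width: 0.0195
gripper_force: 54.5
now fence [ -46.4 -175.9] z 0.0703 F fence [ 0.3 -1.5] grip 0.0195
twist -0.000 shift [-0.4 13.4  0.3]  tilt -1.0000 j [-0.01  0.44  1.59  0.    1.11 -1.5 ] t 16.38
```

```bash
python3 -m handwheel '[[5,0,2,0,0],[5,0,2,0,0],[5,0,2,0,0],[5,0,2,0,0],[5,0,1.5,0,0],[5,0,1,0,0],[5,0,0,0,0]]'; python3 gf.py -46 -162.5 70
python3 -m handwheel '[[5,0,1,0,0],[5,0,0,0,0]]'; python3 gf.py -46 -162.5 70
```

```text
t: 17.25
tcp_pos: [0.6013, 0.0922, 0.0702]
tcp_rot: [-0.116, -3.139, -0.0]
contact_force: [-0.8, -0.9, -2.1]
gripper_width: 0.0195
gripper_force: 54.6
now fence [ -46.4 -165.8] z 0.0702 F fence [-0.7 -0.9] grip 0.0195
twist -0.000 shift [-0.4  3.3  0.2]  tilt -1.0000 j [ 0.01  0.45  1.59  0.    1.11 -1.49] t 17.25
t: 17.5
tcp_pos: [0.6014, 0.0931, 0.0703]
tcp_rot: [0.116, 3.139, 0.0]
contact_force: [0.1, -1.3, -1.7]
gripper_width: 0.0199
gripper_force: 54.6
now fence [ -46.3 -164.9] z 0.0703 F fence [ 0.2 -1.3] grip 0.0199
twist -0.000 shift [-0.3  2.4  0.3]  tilt -1.0000 j [ 0.01  0.45  1.58  0.    1.11 -1.49] t 17.50
```

```bash
python3 -m handwheel '[[5,0,1,0,0],[5,0,0,0,0]]'; python3 gf.py -46 -162.5 70|head -1
python3 -m handwheel '[[5,0,1,0,0],[5,0,0,0,0]]'; python3 gf.py -46 -162.5 70|head -1
```

```text
t: 17.75
tcp_pos: [0.6015, 0.0941, 0.0703]
tcp_rot: [0.116, 3.139, 0.0]
contact_force: [-0.5, -0.8, -2.6]
gripper_width: 0.0195
gripper_force: 54.6
now fence [ -46.3 -163.9] z 0.0703 F fence [-0.4 -0.8] grip 0.0195
t: 18.0
tcp_pos: [0.6015, 0.0952, 0.0703]
tcp_rot: [0.116, 3.139, 0.0]
contact_force: [-1.0, -0.3, -2.3]
gripper_width: 0.0193
gripper_force: 54.6
now fence [ -46.3 -162.9] z 0.0703 F fence [-1.  -0.3] grip 0.0193
```

```bash
python3 -m handwheel '[[5,0,1,0,0],[5,0,0,0,0]]'; python3 gf.py -46 -162.5 70|head -1
python3 -m handwheel '[[5,0,1,0,0],[5,0,0,0,0]]'; python3 gf.py -46 -162.5 70|head -1
```

```text
t: 18.25
tcp_pos: [0.6016, 0.0962, 0.0703]
tcp_rot: [0.116, 3.139, 0.0]
contact_force: [-0.4, -1.2, -1.3]
gripper_width: 0.0193
gripper_force: 54.6
now fence [ -46.3 -161.9] z 0.0703 F fence [-0.3 -1.2] grip 0.0193
t: 18.5
tcp_pos: [0.6017, 0.0966, 0.0703]
tcp_rot: [-0.116, -3.139, 0.001]
contact_force: [1.4, -3.3, -1.9]
gripper_width: 0.0193
gripper_force: 54.5
now fence [ -46.3 -161.5] z 0.0703 F fence [ 1.6 -3.2] grip 0.0193
```

```bash
python3 -m handwheel '[[5,0,1,0,0],[5,0,0,0,0]]'; python3 gf.py -46 -162.5 70|head -1
python3 -m handwheel '[[5,0,-3,0,0],[5,0,-8,0,0],[5,0,-10,0,0],[5,0,-3,-15,0],[5,0,0,-25,0],[5,0,0,-20,0],[5,20,0,0,0],[5,30,0,0,0],[5,20,0,0,0],[5,10,0,0,0]]'; python3 gf.py -125 -66 130
```

```text
t: 18.75
tcp_pos: [0.6017, 0.0967, 0.0704]
tcp_rot: [-0.116, -3.139, 0.004]
contact_force: [-1.3, -6.6, -1.2]
gripper_width: 0.0197
gripper_force: 54.6
now fence [ -46.3 -161.3] z 0.0704 F fence [-0.8 -6.6] grip 0.0197
t: 20.0
tcp_pos: [0.5196, 0.0802, 0.1311]
tcp_rot: [0.115, 3.139, 0.0]
contact_force: [0.5, -0.1, -2.9]
gripper_width: 0.0196
gripper_force: 54.5
now fence [-127.  -183.9] z 0.1311 F fence [ 0.5 -0.1] grip 0.0196
twist -0.000 shift [ -2.  117.9   1.2]  tilt -1.0000 j [-0.01  0.21  1.76  0.    1.17 -1.51] t 20.00
```

```bash
python3 -m handwheel '[[5,0,25,0,0],[5,0,40,0,0],[5,0,35,0,0],[5,0,18,0,0],[5,0,0,15,0],[5,0,0,25,0],[5,0,0,15,0],[5,0,0,5,0],[5,0,0,0,0]]'; python3 gf.py -101 -66 70
```

```text
t: 21.12
tcp_pos: [0.5289, 0.1971, 0.07]
tcp_rot: [-0.117, -3.139, 0.0]
contact_force: [-0.7, -1.1, -3.1]
gripper_width: 0.0193
gripper_force: 54.5
now fence [-126.2  -66.6] z 0.07 F fence [-0.6 -1.1] grip 0.0193
twist -0.001 shift [-25.2   0.6  -0. ]  tilt -1.0000 j [ 0.2   0.37  1.7  -0.    1.07 -1.29] t 21.12
```

```bash
python3 -m handwheel '[[5,-5,0,0,0],[5,-6,0,0,0],[5,-6,0,0,0],[5,-4,0,0,0],[5,-2,0,0,0],[5,-1,0,0,0],[5,-1,0,0,0],[5,0,0,0,0]]'; python3 gf.py -100 -66 70|head -1
python3 -m handwheel '[[5,-1,0,0,0],[5,0,0,0,0]]'; python3 gf.py -100 -66 70|head -1
python3 -m handwheel '[[5,-1,0,0,0],[5,0,0,0,0]]'; python3 gf.py -100 -66 70|head -1
```

```text
t: 22.12
tcp_pos: [0.5538, 0.1958, 0.0703]
tcp_rot: [-0.116, -3.139, 0.0]
contact_force: [0.8, 0.4, -1.4]
gripper_width: 0.0194
gripper_force: 54.5
now fence [-101.3  -66. ] z 0.0703 F fence [0.8 0.5] grip 0.0194
t: 22.38
tcp_pos: [0.5548, 0.1957, 0.0703]
tcp_rot: [-0.116, -3.139, 0.0]
contact_force: [-0.6, 0.2, -2.0]
gripper_width: 0.0192
gripper_force: 54.6
now fence [-100.3  -66. ] z 0.0703 F fence [-0.7  0.1] grip 0.0192
t: 22.62
tcp_pos: [0.555, 0.1957, 0.0701]
tcp_rot: [-0.116, -3.137, 0.0]
contact_force: [-3.6, 0.2, -0.5]
gripper_width: 0.0194
gripper_force: 54.8
now fence [-100.2  -66. ] z 0.0701 F fence [-3.6 -0.1] grip 0.0194
```

```bash
python3 -m handwheel '[[5,-1,0,0,0],[5,0,0,0,0]]'; python3 gf.py -100 -66 70|head -1
python3 -m handwheel '[[5,3,0,0,0],[5,8,0,0,0],[5,10,0,0,0],[5,6,0,-15,0],[5,8,0,-25,0],[5,8,0,-20,0],[5,0,-25,0,0],[5,0,-45,0,0],[5,0,-48,0,0],[5,0,-48,0,0]]' >/dev/null
python3 -m handwheel '[[5,0,-48,0,0],[5,0,-48,0,0],[5,0,-48,0,0],[5,0,-45,0,0],[5,0,-30,0,0],[5,0,-15,0,0],[5,0,0,0,0],[5,0,0,0,0]]'
python3 go.py .4114 -.2532 .135 -.085
python3 - <<'E'
from m import *
from gf import A,C
np.set_printoptions(precision=4,suppress=True)
c=env.capture("top");np.savez("tl.npz",**c);s=env.capture("side")
a=cv2.resize(c["img"][180:300,195:335],(400,340),interpolation=2);b=cv2.resize(s["img"][170:320,200:400],(400,300),interpolation=2)
cv2.imwrite("pics/p4.png",np.vstack([a,b])[:,:,::-1][:600] if 0 else np.hstack([a[:300],b])[:,:,::-1])
# plate right and near edges, z=.035 top; fence frame
g=up(c).max(2)
near=[];right=[]
for u in range(228,260,3):
    col=g[205*K:262*K,u*K].astype(int);e=np.where((col[:-1]>=78)&(col[1:]<78))[0][-1];near.append((u,205+(e+.5)/K))
for v in range(208,224,2):
    row=g[v*K,240*K:320*K].astype(int);e=np.where((row[:-1]>=78)&(row[1:]<78))[0]; 
    right.append((240+(e[0]+.5)/K,v))
for n,p in(("near",near),("right",right)):
    print(n,((cast(c,p,.035)-C)@A*1000).round(1).tolist())
E
```

```text
t: 22.88
tcp_pos: [0.5551, 0.1957, 0.07]
tcp_rot: [-0.116, -3.135, 0.0]
contact_force: [-5.4, -0.1, 1.6]
gripper_width: 0.0194
gripper_force: 55.0
now fence [-100.  -66.] z 0.07 F fence [-5.3 -0.5] grip 0.0194
t: 25.12
tcp_pos: [0.4844, -0.1989, 0.1303]
tcp_rot: [-0.114, -3.139, -0.001]
contact_force: [-0.4, 0.4, -1.7]
gripper_width: 0.0195
gripper_force: 54.6
twist 0.012 shift [ 68.2 -60.3  -4.7]  tilt -1.0000 j [-0.56  0.21  1.76  0.    1.17 -2.05] t 25.12
near [[-86.4, -33.4], [-85.7, -41.6], [-85.4, -49.8], [-85.7, -58.0], [-86.1, -66.3], [-85.8, -74.5], [-85.5, -82.7], [-85.8, -90.9], [-86.2, -99.2], [-85.9, -107.3], [-85.2, -115.5]]
right [[-18.6, -127.7], [-24.2, -127.2], [-29.7, -127.4], [-35.3, -127.6], [-40.8, -128.1], [-46.4, -127.6], [-52.0, -127.2], [-57.5, -127.3]]
```

View pics/p4.png

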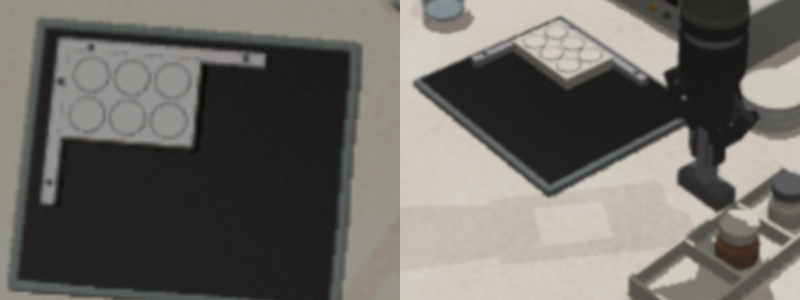

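The plate is square in the fence: its near edge measures −85.8 mm (−85.5 is ideal) and its right edge −127.5 mm. Now I return the pusher.

```bash
python3 -m handwheel '[[5,0,0,-25,0],[5,20,-15,0,0.012],[5,25,-25,0,0],[5,18,-15,0,0],[5,5,-5,0,0],[5,0,0,0,0],[5,0,0,0,0]]'
python3 go.py .4114 -.2532 .057 -.085
```

```text
t: 26.1
tcp_pos: [0.4124, -0.2538, 0.1553]
tcp_rot: [0.133, 3.138, 0.0]
contact_force: [0.4, -0.3, -1.9]
gripper_width: 0.0189
gripper_force: 54.5
twist 0.000 shift [ 1.1  0.5 98.3]  tilt -1.0000 j [-0.73  0.09  1.84  0.    1.21 -2.22] t 26.10
```

```bash
python3 -m handwheel '[[5,1,0,20,0],[5,0,0.5,25,0],[5,0,0,25,0],[5,0,0,15,0],[5,0,0,8,0],[5,0,0,2,0],[5,0,0,0,0],[5,0,0,0,0]]'
python3 go.py .4114 -.2532 .057 -.085
```

```text
t: 27.1
tcp_pos: [0.4113, -0.2543, 0.0611]
tcp_rot: [0.135, 3.137, -0.002]
contact_force: [-0.2, 0.5, -2.9]
gripper_width: 0.0193
gripper_force: 54.6
twist -0.001 shift [0.  1.1 4.1]  tilt -1.0000 j [-0.73  0.23  1.91  0.    1.   -2.22] t 27.10
```

```bash
python3 -m handwheel '[[5,0,1,1,0],[5,0,0,1,0],[5,0,0,1,0],[5,0,0,0.5,0],[5,0,0,0,0]]'
python3 -m handwheel '[[5,0,0,0.6,0],[5,0,0,0,0]]'
```

```text
t: 27.72
tcp_pos: [0.4109, -0.2527, 0.0571]
tcp_rot: [-0.135, -3.139, -0.0]
contact_force: [-0.9, 1.7, 2.8]
gripper_width: 0.0192
gripper_force: 55.1
t: 27.98
tcp_pos: [0.4109, -0.2528, 0.0571]
tcp_rot: [-0.134, -3.138, -0.0]
contact_force: [-2.7, 2.2, 6.7]
gripper_width: 0.0193
gripper_force: 55.9
```

```bash
python3 -m handwheel '[[5,0,0,-0.8,0],[5,0,0,0,0],[21,0,0,0,0],[24,0,0,0,0],[30,0,0,0,0],[50,0,0,0,0],[75,0,0,0,0],[85,0,0,0,0],[85,0,0,0,0],[85,0,0,0,0]]' 20
python3 -m handwheel '[[85,0,0,-10,0],[85,0,0,-20,0],[85,0,0,-40,0],[85,0,0,-40,0],[85,0,0,-40,0],[85,0,0,-20,0],[85,0,40,0,0],[85,0,45,0,0],[85,0,45,0,0],[85,0,45,0,0]]'
python3 -m handwheel '[[85,0,45,0,0],[85,0,30,0,0],[85,0,0,0,0],[85,0,0,0,0]]'
python3 - <<'E'
from m import *
c=env.capture("top");s=env.capture("side")
a=cv2.resize(c["img"][180:320,195:435],(480,280),interpolation=2);b=cv2.resize(s["img"][170:340,200:430],(480,320),interpolation=2)
cv2.imwrite("pics/end.png",np.vstack([a,b])[:,:,::-1])
E
```

```text
t: 29.22
tcp_pos: [0.4108, -0.2528, 0.057]
tcp_rot: [-0.135, -3.139, -0.0]
contact_force: [-0.1, -0.1, -0.1]
gripper_width: 0.0848
gripper_force: 0.0
t: 30.48
tcp_pos: [0.4259, -0.0771, 0.2278]
tcp_rot: [0.135, 3.137, -0.001]
contact_force: [0.4, 0.3, -0.0]
gripper_width: 0.085
gripper_force: 0.0
t: 30.98
tcp_pos: [0.4324, -0.0042, 0.2274]
tcp_rot: [0.134, 3.138, -0.001]
contact_force: [0.6, -0.4, -0.6]
gripper_width: 0.0855
gripper_force: 0.0
```

View pics/end.png

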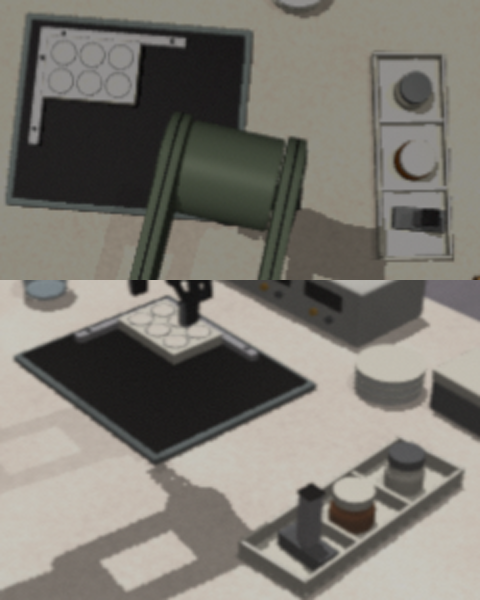

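The pusher is standing upright in its own compartment, the plate is seated in the fence, and the jars are where they were, so I'm handing in.

```bash
python3 -c "
from cell import env
print(env.sign_off())"
```

```text
the job is handed in; nothing more can be done
None
```

I slid the plate square into the fence, with both sides flush to within about 0.3 mm by the top camera, stood the pusher back upright in its own compartment, and handed the job in at about 31 s; the sign-off returned no verdict.

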